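# Make up two wind-up gift sets at the toy counter

### The job

Make up two gift sets: the turquoise turtle with the brass key in the red tray, and the yellow car with the steel key in the blue tray. In each tray the toy stands on its feet or wheels in the middle of the bay with the cream square and the key lies flat in the middle of the bay with the black square, facing any way. Set each thing down rather than dropping it, let go of it, and leave the soldier, the spinning top and the drum where they are.

Things in the scene. Friction and masses are not known exactly. Their poses are not given: they have to be found in the camera images.
- turtle: Turquoise tin turtle on four short feet, 80 mm long from head (+x) to tail, 50 mm wide, 46 mm high. Origin under the shell's centre at foot level, z up. The round shell, 50 mm across, has an upright rim from 8 to 34 mm above the feet's soles and a dome above. Grip it from above across y at the origin. Loose, about 90 g.
- car: Yellow tin toy car, 74 mm long (x, bonnet to +x), body 40 mm wide (y) with upright sides from 8 to 32 mm above the ground, cabin to 44 mm; black wheels stand 1 mm proud at 24 mm before and behind the middle. Origin under its middle at ground level, z up. Grip it from above across y at the origin. Loose, about 100 g.
- brass_key: Winding key of yellow brass, lying flat, 14 mm high. A square barrel 14 x 14 mm runs along its x axis from x = -33 to +15 mm; at the +x end is a butterfly bow of two flat discs side by side, 50 mm across and 8 mm thick, reaching to x = +33 mm. Origin on the underside, under the barrel, near the balance point; z up. Grip the barrel across y at the origin. Loose, about 50 g.
- steel_key: Winding key of grey steel, lying flat, 14 mm high. A square barrel 14 x 14 mm runs along its x axis from x = -33 to +15 mm; at the +x end is a round ring bow, 30 mm across and 8 mm thick, reaching to x = +37 mm. Origin on the underside, under the barrel, near the balance point; z up. Grip the barrel across y at the origin. Loose, about 50 g.
- red_tray: Red gift tray fixed on the counter, 108 (x) by 212 (y) mm. Origin at the centre of its underside, z up. Floor 4 mm thick; lips and the divider (at y = 0), 4 mm thick, stand 10 mm above the counter. Two open 100 x 100 mm bays: the toy bay, a cream 70 mm square painted at its centre (0, +52) mm, and the key bay, a black one at (0, -52) mm, in the tray's own frame. The trays may be turned differently.
- blue_tray: Blue gift tray fixed on the counter, 108 (x) by 212 (y) mm. Origin at the centre of its underside, z up. Floor 4 mm thick; lips and the divider (at y = 0), 4 mm thick, stand 10 mm above the counter. Two open 100 x 100 mm bays: the toy bay, a cream 70 mm square painted at its centre (0, +52) mm, and the key bay, a black one at (0, -52) mm, in the tray's own frame. The trays may be turned differently.
- soldier: Tin soldier in a red coat held upright by a steel spring clip on a round dark wooden base 68 mm across, all one piece, 111 mm high. Origin at the centre of its underside. Loose; to be left where it stands.
- top: Red lacquered wooden spinning top with a yellow band set in a pale wooden stand, one piece, 63 mm across, 76 mm high. Origin at the centre of its underside. Loose; to be left where it stands.
- drum: Toy drum, white with red hoops, 68 mm across, 46 mm high. Origin at the centre of its underside. Loose; to be left where it stands.
Not all that is in view belongs to the job. Of the things that look like the steel_key, take the one that is nearest to the robot's base at the start.

How it is judged:
By the outcome, as a careful person would: the job done as asked, in the order asked, and still so for the second after the job is handed in, with the robot touching nothing.
It also fails if it takes over 106 s, if anything falls off the work surface, if the arm or the gripper's body presses on something with over 40 N, if the wrist force passes 120 N, or if a joint passes its speed limit or range.

### The arm

A 6-joint arm with a two-finger parallel gripper is mounted at the origin on the work surface. World frame = base frame: x ahead of the robot, y to its left, z up, the work surface at z = 0. Lengths are in m, angles in rad, forces in N, time in s.
With the tool pointing down it reaches from about 0.35 to 0.975 m from the base axis. Payload 4.9 kg.
Tool frame: the origin (TCP) lies midway between the tips of the shut fingers; the grasp point (between the pads) lies ctrl.grip_depth behind it (ctrl.grip_depth is the distance from the TCP to the grasp point, in m); z points along the fingers, y is the line along which they close (so a half turn about z gives the same grasp; the last joint's range is limited). The gripper opens to 85 mm and grips with 20 to 120 N. Pads are 22 mm wide; open, the fingers measure 114 mm over their backs; the gripper's body (76 mm by 85 mm) begins 54 mm behind the grasp point. The pads swing forward as they close: fully open they stand 13 mm farther back than shut.
Start: joints at [1.066, 0.053, 1.613, -0, 1.476, -0.119], TCP at [0.235, 0.579, 0.231] pointing down, gripper open.
Joint ranges: [-3.01, 3.01], [-1.01, 2.22], [0.06, 2.58], [-1.02, 4.17], [0.09, 2.62], [-3.14, 3.14]. Speed limits (rad/s): [2.57, 2.57, 3.14, 3.14, 3.14, 3.14].

### API

Orientations are given as a rotation vector (axis times angle).
In Python, from station import ctrl, get_image, camera_model gives the robot as it stands. The module is installed in compiled form; this text tells all that it offers.
- The arm moves only by the shell command python3 -m crank 'ROWS' [FORCE]. ROWS is JSON, a list of rows, each a list of 7 numbers: the shift along the tool's x, y, z in mm, then the turn, a rotation vector about the tool's x, y, z in rad, then the opening, from -1 (shut) to 1 (fully open). A call has exactly 10 rows; each row shifts and turns the commanded pose from where the row before left it, along the tool's axes as they then stand; what a row does not reach is not made up. A row lasts 1/12 s, in which the tool goes at most 41.7 mm and 7.16 degrees, less where a joint would pass 70% of its speed; a pose out of reach is approached as far as the arm can. A call with a gripper value outside its range is refused whole. The fingers move at their own pace and stop on an object; FORCE is the grip in N (left out, the last holds). Time passes only in rows, so rows that do not move let the fingers close, or fill a call up. It gives the time, the measured TCP pose, the force, the opening and the grip force at its end, in the units of the state.
- ctrl.get_obs(): the state, without advancing time (a new reading comes with each control period).
- get_image(name): name is "scene" or "top" or "wrist"; returns the picture (384x512x3 uint8, red, green, blue); there is no depth.
- camera_model(name): a dict with "vertical_fov" (degrees; the focal length in pixels is half the picture's height over the tangent of half this angle, whatever the lens; pixels are square), "cx", "cy" (the principal point, pixels), "R" (3x3) and "t" (3): a world point X has camera coordinates R X + t; the wrist camera has in their place "hand_eye" (4x4, takes a point from camera to tool coordinates, whose origin is the TCP and whose axes are the flange's). Camera axes: x right, y down, z forward; pixel columns grow to the right and rows downward; lengths in m; the calibration is good to about 2 mm. The wrist camera is an equidistant fisheye: a pixel r from the principal point sees the ray r / f radians off the axis. A picture is of the moment at which its call begins: read the wrist's pose just before it. camera_model takes no time and is no camera call.
- ctrl.finish_job(): hands the job in; it is judged then, once.
The state is a dict: "t": time; "q": joint angles; "dq": joint speeds; "effort": joint torques, N m; "tool_pos": TCP position; "tool_rot": TCP orientation; "contact_force": force on the tool from outside, world axes, zero at the start; "wrist_torque": the same for the moment, N m; "opening": finger opening in m; "grip_force": force on a finger pad.
Only numpy, scipy, OpenCV 4.12 (cv2) and the standard library are available. Lean on these libraries where they do the work, as an engineer would, in place of code of your own. Each camera call takes 0.05 s, during which the arm holds its last target. There are 200 camera calls.

## Working session

There is one attempt and no reset: what is moved stays moved. The work goes in short steps, Python scripts to look and compute and a shell command to move; the robot and the scene stay as the last step left them, time stands still between calls to the robot, and variables do not carry over. Pictures are saved under pics/ and viewed, at most 16 in all, crops included, and the job is handed in when it is done.

```bash
mkdir -p pics; python3 - <<'E'
from station import ctrl,get_image,camera_model
import cv2,numpy as np
for n in("top","scene"):
    im=get_image(n); cv2.imwrite(f"pics/{n}0.png",cv2.resize(im[:,:,::-1],(800,600),interpolation=cv2.INTER_CUBIC)); np.save(f"pics/{n}0.npy",im)
for n in("top","scene","wrist"): print(n,camera_model(n))
o=ctrl.get_obs(); print(o, ctrl.grip_depth)
E
```

```text
top {'vertical_fov': 42.56186151542087, 'cx': 250.66800509828528, 'cy': 194.68115041003878, 'R': array([[ 0.00830101, -0.99992089, -0.00945028],
       [-0.98319999, -0.00643816, -0.18241802],
       [ 0.18234275,  0.01080577, -0.98317565]]), 't': array([0.00563445, 0.46422496, 1.23784875])}
scene {'vertical_fov': 47.7124808527594, 'cx': 255.74101298163012, 'cy': 191.22537091902123, 'R': array([[ 0.80391347,  0.59465449,  0.01044886],
       [ 0.41390571, -0.5467704 , -0.72782154],
       [-0.42708922,  0.58943038, -0.68568697]]), 't': array([-0.39428323, -0.19776107,  1.50166562])}
wrist {'vertical_fov': 65.70646984690485, 'cx': 254.26261536850456, 'cy': 195.060520962404, 'hand_eye': array([[ 1.38875841e-04, -9.45712366e-01, -3.25004771e-01,
         8.37082339e-02],
       [ 9.99999990e-01,  1.28632448e-04,  5.30039682e-05,
         1.48064029e-03],
       [-8.32034878e-06, -3.25004776e-01,  9.45712375e-01,
        -1.41617264e-01],
       [ 0.00000000e+00,  0.00000000e+00,  0.00000000e+00,
         1.00000000e+00]])}
{'t': 0.1, 'q': array([ 1.06600026e+00,  5.33194280e-02,  1.61412738e+00, -1.96761098e-05,
        1.47597873e+00, -1.19018839e-01]), 'dq': array([-0.00067182, -0.00228227, -0.00272746,  0.00025141,  0.00060904,
       -0.00010184]), 'effort': array([ 1.44154579e-03, -3.94901240e+01, -3.71363997e+01, -4.99739156e-05,
        3.90214656e-03,  4.57886017e-06]), 'tool_pos': array([0.23492441, 0.57857897, 0.23018573]), 'tool_rot': array([-6.02119392e-01, -3.08279620e+00,  2.74913497e-03]), 'contact_force': array([-0.57473616, -0.39440794, -0.05425305]), 'wrist_torque': array([-0.01031001,  0.01461814, -0.02508552]), 'grip_force': 0.0, 'opening': 0.08525746245021269} 0.0187
```

View pics/top0.png

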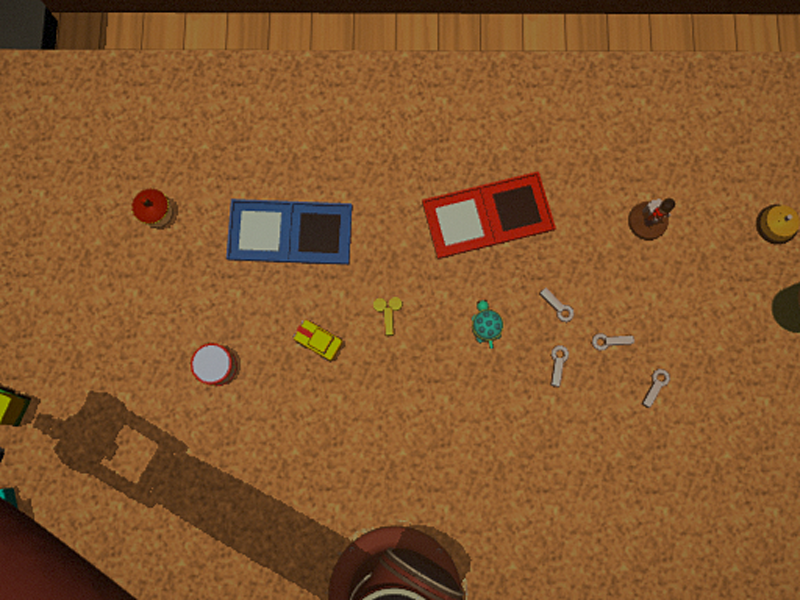

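View pics/scene0.png

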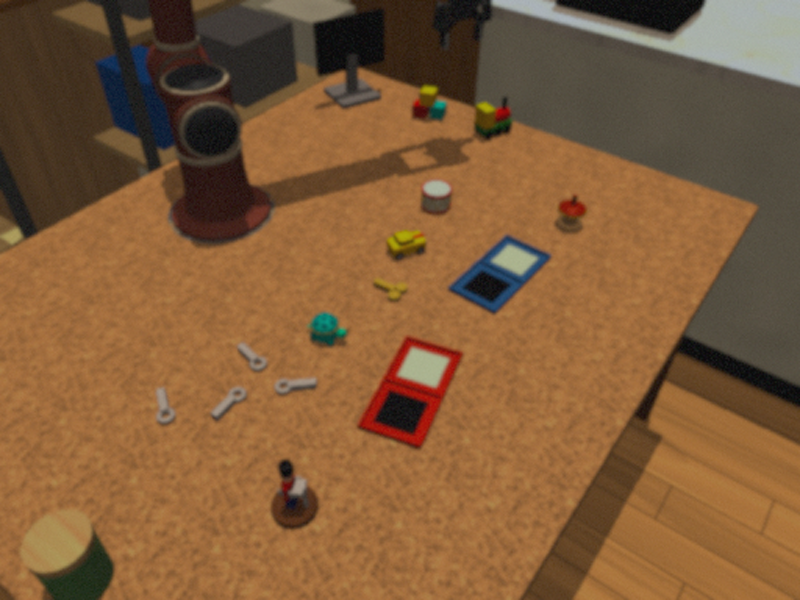

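The top view (800x600) shows the turtle at (487,323), the car (318,341), the brass key (388,316), the red tray (488,215), the blue tray (290,231), and the drum (213,364). The steel-key lookalikes are at (557,305), (613,341), (559,367) and (656,388); (559,367) looks nearest the base. The yellow blocks at the far left are not the car.

```bash
cat > h.py <<'E'
from station import ctrl,get_image,camera_model
import cv2,numpy as np
from scipy.spatial.transform import Rotation as Ro
def cast(name,uv,z,obs=None):
    m=camera_model(name); uv=np.atleast_2d(np.asarray(uv,float)); f=192/np.tan(np.radians(m["vertical_fov"]/2))
    d=(uv-[m["cx"],m["cy"]])/f
    if name=="wrist":
        r=np.linalg.norm(d,axis=1,keepdims=True)+1e-12
        c=np.hstack([d/r*np.sin(r),np.cos(r)]); H=m["hand_eye"]; Rt=Ro.from_rotvec(obs["tool_rot"]).as_matrix()
        D=c@(Rt@H[:3,:3]).T; o=Rt@H[:3,3]+obs["tool_pos"]
    else:
        D=np.hstack([d,np.ones((len(d),1))])@m["R"]; o=-m["R"].T@m["t"]
    z=np.broadcast_to(z,(len(D),))
    return o+D*((z-o[2])/D[:,2])[:,None]
def mask(im,lo,hi):
    m=cv2.inRange(cv2.cvtColor(im,cv2.COLOR_RGB2HSV),np.array(lo),np.array(hi))
    return cv2.morphologyEx(m,cv2.MORPH_CLOSE,np.ones((3,3),np.uint8))
def blobs(m,amin=40):
    cs=cv2.findContours(m,cv2.RETR_EXTERNAL,cv2.CHAIN_APPROX_NONE)[0]
    return sorted([c[:,0,:].astype(float) for c in cs if cv2.contourArea(c)>amin],key=len,reverse=True)
def rect(name,c,z,obs=None):
    P=(cast(name,c,z,obs)[:,:2]*1000).astype(np.float32); (x,y),(w,h),a=cv2.minAreaRect(P)
    if h>w: w,h,a=h,w,a+90
    M=cv2.moments(P.reshape(-1,1,2)); return (round(x,1),round(y,1),round(w,1),round(h,1),round((a+90)%180-90,1),(round(M['m10']/M['m00'],1),round(M['m01']/M['m00'],1)))
E
python3 - <<'E'
from h import *
im=np.load("pics/top0.npy")
R={"turq":([75,90,50],[95,255,255],.02),"yellow":([25,170,80],[34,255,255],.012),"blue":([105,120,50],[125,255,255],.01),"red":([0,200,90],[4,255,255],.01),
"white":([0,0,140],[179,70,255],.004),"grey":([0,0,90],[179,60,255],.008),"black":([0,0,0],[179,255,50],.004)}
for k,(lo,hi,z) in R.items():
    for c in blobs(mask(im,lo,hi)):
        b=c.mean(0); 
        if b[1]<100 or b[1]>275 or b[0]<60 : continue
        print(k,np.round(b),rect("top",c,z))
cv2.imwrite("pics/keys.png",cv2.resize(im[170:280,320:450,::-1],None,fx=5,fy=5,interpolation=cv2.INTER_CUBIC))
E
```

```text
turq [311. 208.] (436.5, -149.8, 66.6, 51.9, -24.1, (437.2, -150.8))
yellow [202. 216.] (409.7, 135.4, 71.9, 37.6, 60.3, (407.8, 132.6))
yellow [248. 200.] (455.8, 10.9, 64.0, 44.4, 25.5, (460.2, 16.7))
blue [185. 148.] (598.6, 189.3, 210.6, 107.4, 88.1, (598.4, 189.3))
red [313. 137.] (631.3, -157.2, 210.5, 106.8, -75.5, (630.7, -156.8))
red [ 96. 132.] (643.5, 435.9, 58.2, 54.2, -89.7, (643.7, 435.6))
white [166. 147.] (601.7, 241.8, 68.6, 68.4, 88.1, (601.6, 242.0))
white [294. 142.] (619.4, -106.6, 68.5, 67.7, -75.2, (619.3, -106.6))
white [134. 232.] (369.0, 317.3, 58.9, 58.4, -89.6, (368.5, 316.3))
white [392. 218.] (409.7, -366.4, 66.4, 24.0, -89.6, (411.8, -360.8))
white [357. 233.] (369.3, -275.4, 66.3, 23.7, -1.7, (374.6, -272.8))
white [420. 247.] (334.2, -431.3, 65.0, 24.4, -38.1, (337.0, -436.0))
white [357. 195.] (472.4, -270.6, 65.5, 24.8, 50.3, (471.3, -274.7))
grey [166. 147.] (600.1, 240.8, 70.6, 70.5, 87.9, (600.1, 241.1))
grey [294. 142.] (617.9, -106.5, 68.2, 68.0, 14.7, (618.1, -106.4))
grey [134. 232.] (367.9, 315.8, 59.3, 58.6, 46.6, (368.1, 315.0))
grey [357. 233.] (369.9, -267.8, 66.5, 24.9, -18.0, (374.5, -271.8))
grey [392. 218.] (409.2, -364.1, 68.7, 23.9, -89.6, (410.7, -358.4))
grey [419. 247.] (330.9, -433.4, 66.5, 25.1, -21.0, (337.3, -433.9))
grey [357. 195.] (473.0, -271.1, 65.3, 25.1, 43.8, (469.0, -274.9))
black [204. 149.] (598.0, 137.6, 68.7, 68.5, 88.3, (598.2, 137.3))
black [331. 133.] (645.4, -207.7, 67.1, 66.6, -75.3, (645.1, -208.0))
black [505. 197.] (471.3, -662.5, 82.3, 42.3, -5.0, (468.9, -664.9))
black [427. 132.] (649.1, -469.6, 29.5, 18.6, -31.1, (651.0, -471.0))
```

View pics/keys.png

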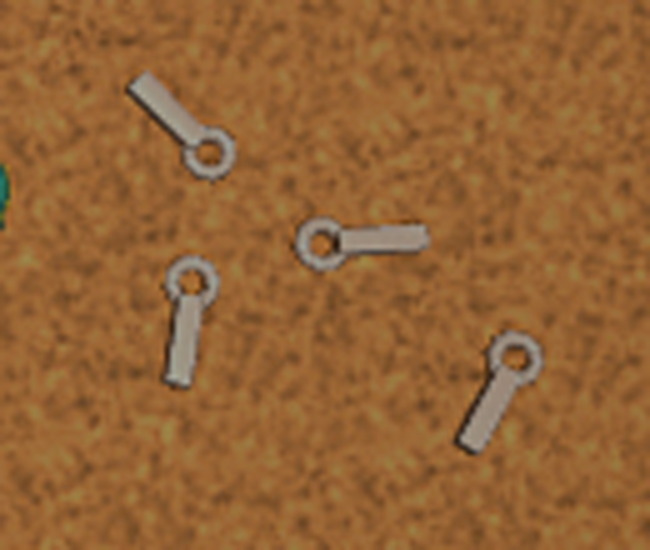

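The close crop shows four identical ring-bow keys. The one at crop (190,320) = picture (357,233) lies at (0.374,-0.272), 0.46 m from the base; the others are at 0.55 m, so it's chosen. Tray and key sizes match the description. The turtle comes first.

```bash
cat >> h.py <<'E'
def plan(x,y,z,xyaw=None,obs=None):
    "targets mm, deg yaw of tool x; prints turn about tool z then shift in the turned tool frame"
    o=obs or ctrl.get_obs(); R=Ro.from_rotvec(o["tool_rot"]).as_matrix(); cur=np.degrees(np.arctan2(R[1,0],R[0,0]))
    if xyaw is None: xyaw=cur
    dt=-((xyaw-cur+180)%360-180); a=np.radians(xyaw); T=np.array([[np.cos(a),np.sin(a),0],[np.sin(a),-np.cos(a),0],[0,0,-1]])
    print("t",round(o["t"],2),"pos",np.round(o["tool_pos"]*1000,1),"tilt",np.round(R[:2,2],3),"xyaw",round(cur,1),"q6",round(o["q"][5],2),"turn",round(np.radians(dt),3),"shift",np.round(T.T@(np.array([x,y,z])-o["tool_pos"]*1000),1))
E
python3 -c "
from h import *
plan(437,-150,200,191)"
```

```text
t 0.1 pos [234.9 578.6 230.2] tilt [-0.001 -0.002] xyaw 157.9 q6 -0.12 turn -0.578 shift [ -59.3 -753.8   30.2]
```

```bash
python3 -m crank '[[0,0,0,0,0,-0.116,1],[0,0,0,0,0,-0.116,1],[0,0,0,0,0,-0.116,1],[0,0,0,0,0,-0.116,1],[0,0,0,0,0,-0.114,1],[-3,-36,2,0,0,0,1],[-3,-36,2,0,0,0,1],[-3,-36,2,0,0,0,1],[-3,-36,2,0,0,0,1],[-3,-36,2,0,0,0,1]]'
python3 -m crank '[[-3,-38,2,0,0,0,1],[-3,-38,2,0,0,0,1],[-3,-38,2,0,0,0,1],[-3,-38,2,0,0,0,1],[-3,-38,2,0,0,0,1],[-3,-38,2,0,0,0,1],[-3,-38,2,0,0,0,1],[-3,-38,2,0,0,0,1],[-3,-38,2,0,0,0,1],[-3,-38,2,0,0,0,1]]'
python3 -m crank '[[-3,-38,0,0,0,0,1],[-3,-38,0,0,0,0,1],[-3,-38,0,0,0,0,1],[-3,-38,0,0,0,0,1],[-2,-36,0,0,0,0,1],[0,0,0,0,0,0,1],[0,0,0,0,0,0,1],[0,0,0,0,0,0,1],[0,0,0,0,0,0,1],[0,0,0,0,0,0,1]]'
python3 - <<'E'
from h import *
plan(437,-150,200,191)
o=ctrl.get_obs(); im=get_image("wrist"); cv2.imwrite("pics/w1.png",im[:,:,::-1]); np.save("pics/w1.npy",im)
for c in blobs(mask(im,[75,90,40],[97,255,255])): print(c.mean(0),rect("wrist",c,.015,o),rect("wrist",c,.03,o))
E
```

```text
t: 0.93
tool_pos: [0.2841, 0.4035, 0.2205]
tool_rot: [0.303, -3.126, 0.001]
contact_force: [0.8, 0.5, 0.3]
opening: 0.0857
grip_force: 0.0
t: 1.77
tool_pos: [0.3861, 0.0361, 0.201]
tool_rot: [-0.301, 3.127, 0.0]
contact_force: [0.9, 0.7, 0.3]
opening: 0.0853
grip_force: 0.0
t: 2.6
tool_pos: [0.4358, -0.1427, 0.2012]
tool_rot: [-0.304, 3.127, 0.0]
contact_force: [0.7, -0.7, 0.5]
opening: 0.0855
grip_force: 0.0
t 2.6 pos [ 435.8 -142.7  201.2] tilt [0. 0.] xyaw -168.9 q6 -2.24 turn 0.002 shift [ 0.2 -7.4  1.2]
[245.8046875 173.4609375] (439.8, -149.5, 48.5, 47.7, 45.9, (439.6, -149.7)) (435.9, -149.9, 46.3, 45.5, 45.9, (435.7, -150.1))
[248.         201.58064516] (474.2, -142.0, 13.0, 8.8, -78.9, (474.3, -141.3)) (468.7, -142.7, 12.4, 8.4, -78.9, (468.8, -142.1))
```

View pics/w1.png

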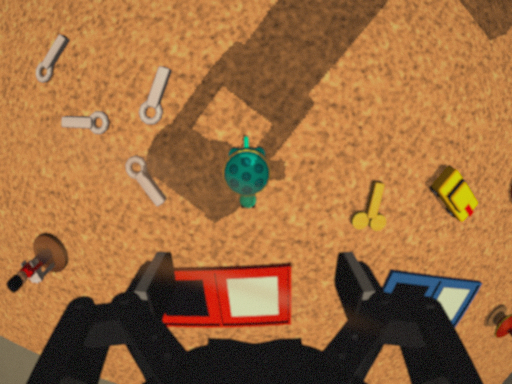

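The picture shows the turtle's shell at (246,173), head at (248,201) and tail at (246,140), so heading is about 12° and centre (0.438,-0.150), agreeing with the top camera. Descend and grip.

```bash
python3 -m crank '[[-2,-7,0,0,0,0,1],[0,0,35,0,0,0,1],[0,0,35,0,0,0,1],[0,0,35,0,0,0,1],[0,0,35,0,0,0,1],[0,0,30,0,0,0,1],[0,0,18,0,0,0,1],[0,0,7,0,0,0,1],[0,0,0,0,0,0,1],[0,0,0,0,0,0,1]]' 40
python3 -m crank '[[0,0,0,0,0,0,-1],[0,0,0,0,0,0,-1],[0,0,0,0,0,0,-1],[0,0,0,0,0,0,-1],[0,0,0,0,0,0,-1],[0,0,0,0,0,0,-1],[0,0,0,0,0,0,-1],[0,0,0,0,0,0,-1],[0,0,0,0,0,0,-1],[0,0,0,0,0,0,-1]]' 40
python3 -c "
from h import *
plan(619.2,-106.6,11,194.5)"
```

```text
t: 3.48
tool_pos: [0.44, -0.1507, 0.0071]
tool_rot: [-0.302, 3.126, -0.001]
contact_force: [1.7, -0.1, 0.5]
opening: 0.0856
grip_force: 0.0
t: 4.32
tool_pos: [0.4406, -0.151, 0.0082]
tool_rot: [-0.301, 3.125, -0.002]
contact_force: [-1.3, 0.5, 5.1]
opening: 0.0487
grip_force: 41.2
t 4.32 pos [ 440.6 -151.     8.2] tilt [ 0.003 -0.001] xyaw -169.0 q6 -2.25 turn -0.061 shift [-184.1   -1.7   -2.8]
```

```bash
python3 -m crank '[[0,0,-25,0,0,0,-1],[0,0,-35,0,0,0,-1],[-18,0,-20,0,0,-0.061,-1],[-35,0,0,0,0,0,-1],[-35,0,0,0,0,0,-1],[-35,0,0,0,0,0,-1],[-35,0,0,0,0,0,-1],[-28,0,0,0,0,0,-1],[0,0,0,0,0,0,-1],[0,0,0,0,0,0,-1]]'
python3 - <<'E'
from h import *
plan(621,-107.5,13,194.5)
o=ctrl.get_obs(); im=get_image("wrist"); cv2.imwrite("pics/w2.png",im[:,:,::-1])
E
```

```text
t: 5.15
tool_pos: [0.6205, -0.1045, 0.0864]
tool_rot: [0.399, -3.116, 0.0]
contact_force: [0.6, 0.1, -0.2]
opening: 0.0485
grip_force: 42.0
t 5.15 pos [ 620.5 -104.5   86.4] tilt [-0. -0.] xyaw -165.4 q6 -2.11 turn 0.002 shift [ 0.3 -3.1 73.4]
```

View pics/w2.png

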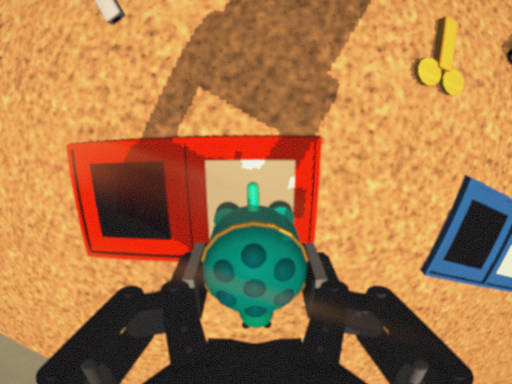

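The turtle sits level between the pads at (255,265), above the cream bay. Lower it gently.

```bash
python3 -m crank '[[0,-3,25,0,0,0,-1],[0,0,25,0,0,0,-1],[0,0,12,0,0,0,-1],[0,0,5,0,0,0,-1],[0,0,3,0,0,0,-1],[0,0,2,0,0,0,-1],[0,0,1,0,0,0,-1],[0,0,0,0,0,0,-1],[0,0,0,0,0,0,-1],[0,0,0,0,0,0,-1]]'
```

```text
t: 6.03
tool_pos: [0.621, -0.1079, 0.0143]
tool_rot: [-0.397, 3.115, -0.001]
contact_force: [0.3, -0.7, -0.6]
opening: 0.049
grip_force: 42.0
```

```bash
python3 -m crank '[[0,0,1,0,0,0,-1],[0,0,0,0,0,0,-1],[0,0,1,0,0,0,-1],[0,0,0.5,0,0,0,-1],[0,0,0,0,0,0,-1],[0,0,0,0,0,0,-1],[0,0,0,0,0,0,-1],[0,0,0,0,0,0,-1],[0,0,0,0,0,0,-1],[0,0,0,0,0,0,-1]]'
```

```text
t: 6.87
tool_pos: [0.6204, -0.1078, 0.0122]
tool_rot: [0.397, -3.116, -0.0]
contact_force: [-3.3, 1.2, 7.4]
opening: 0.0486
grip_force: 42.7
```

```bash
python3 -m crank '[[0,0,0,0,0,0,0.25],[0,0,0,0,0,0,0.35],[0,0,0,0,0,0,0.45],[0,0,0,0,0,0,0.45],[0,0,0,0,0,0,0.45],[0,0,0,0,0,0,0.45],[0,0,0,0,0,0,0.45],[0,0,-8,0,0,0,0.45],[0,0,-25,0,0,0,0.45],[0,0,-35,0,0,0,0.45]]'
python3 -m crank '[[0,0,-35,0,0,0,1],[0,0,-35,0,0,0,1],[0,0,-35,0,0,0,1],[0,0,-25,0,0,0,1],[0,0,0,0,0,0,1],[0,0,0,0,0,0,1],[0,0,0,0,0,0,1],[0,0,0,0,0,0,1],[0,0,0,0,0,0,1],[0,0,0,0,0,0,1]]'
python3 - <<'E'
from h import *
plan(456,11,200,182)
o=ctrl.get_obs(); im=get_image("wrist"); cv2.imwrite("pics/w3.png",im[:,:,::-1])
for c in blobs(mask(im,[75,90,40],[97,255,255])): print(c.mean(0),rect("wrist",c,.02,o))
E
```

```text
t: 7.7
tool_pos: [0.6174, -0.107, 0.076]
tool_rot: [0.396, -3.109, -0.005]
contact_force: [0.2, -0.2, -1.2]
opening: 0.0621
grip_force: 0.0
t: 8.53
tool_pos: [0.6195, -0.1075, 0.2069]
tool_rot: [0.396, -3.114, -0.002]
contact_force: [0.2, 0.1, 0.2]
opening: 0.0852
grip_force: 0.0
t 8.53 pos [ 619.5 -107.5  206.9] tilt [-0.003  0.001] xyaw -165.5 q6 -2.11 turn 0.218 shift [159.3 124.2   6.9]
[253.74576271 170.61864407] (619.9, -107.3, 48.4, 47.8, 15.5, (620.1, -106.7))
[255.40625 199.6875 ] (653.4, -96.2, 14.6, 10.7, -68.0, (653.3, -96.1))
```

View pics/w3.png

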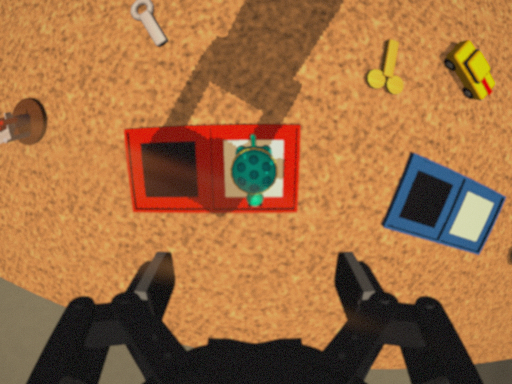

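The turtle stands at (254,171) in the middle of the cream square, within about 1 mm. Next, the brass key.

```bash
python3 -m crank '[[0,0,0,0,0,0.109,1],[0,0,0,0,0,0.109,1],[32,25,0,0,0,0,1],[32,25,0,0,0,0,1],[32,25,0,0,0,0,1],[32,25,0,0,0,0,1],[31,24,0,0,0,0,1],[0,0,0,0,0,0,1],[0,0,0,0,0,0,1],[0,0,0,0,0,0,1]]'
python3 - <<'E'
from h import *
o=ctrl.get_obs(); im=get_image("wrist"); np.save("pics/w4.npy",im); cv2.imwrite("pics/w4.png",im[60:300,100:420,::-1])
for c in blobs(mask(im,[22,150,60],[36,255,255])):
    print(c.mean(0),rect("wrist",c,.009,o))
    m=np.zeros(im.shape[:2],np.uint8); cv2.fillPoly(m,[c.astype(np.int32)],255); P=cast("wrist",np.argwhere(m)[:,::-1],.009,o)[:,:2]*1000
    d=np.array([1,0.]); C=P.mean(0)
    for _ in range(3):
        n=np.array([-d[1],d[0]]); s=(P-C)@d; q=P[(s<np.percentile(s,40))]   # barrel part
        w=np.linalg.svd(q-q.mean(0),full_matrices=False)[2][0]; d=w*np.sign(w@d)
    s=(P-q.mean(0))@d; print("heading",np.degrees(np.arctan2(d[1],d[0])),"ends",s.min(),s.max(),"mid",q.mean(0)+d*(s.min()+s.max())/2)
E
```

```text
t: 9.42
tool_pos: [0.4573, 0.0105, 0.209]
tool_rot: [-0.056, 3.14, -0.001]
contact_force: [-0.3, 0.3, 0.5]
opening: 0.0852
grip_force: 0.0
[363.2        136.21714286] (411.4, 140.5, 77.5, 42.2, 60.5, (410.0, 138.4))
heading -113.81051889486527 ends -37.25336821549734 42.45559024301785 mid [422.61249415 135.78015538]
[259.63492063 151.58730159] (437.5, 16.0, 33.3, 10.6, 2.4, (438.3, 17.2))
heading -1.6500000033761963 ends -7.889591441545984 25.413113230749293 mid [437.34990574  16.9508697 ]
```

View pics/w4.png

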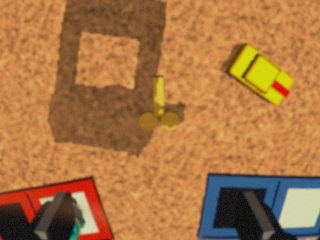

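The barrel is at crop (158,95); the bow at (158,120) is shaded by the gripper, so my mask lost it. Loosening the brightness limit on the same picture.

```bash
cat >> h.py <<'E'
def key(im,o,lo,hi,near,pts=9,z=.009,frac=.4,d0=(1,0.)):
    for c in blobs(mask(im,lo,hi),60):
        m=np.zeros(im.shape[:2],np.uint8); cv2.fillPoly(m,[c.astype(np.int32)],255); P=cast("wrist",np.argwhere(m)[:,::-1],z,o)[:,:2]*1000
        if np.linalg.norm(P.mean(0)-near)>40: continue
        d=np.array(d0)/np.linalg.norm(d0); C=P.mean(0)
        for _ in range(4):
            s=(P-C)@d; q=P[s<s.min()+frac*np.ptp(s)]; w=np.linalg.svd(q-q.mean(0),full_matrices=False)[2][0]; d=w*np.sign(w@d)
        n=np.array([-d[1],d[0]]); s=(P-q.mean(0))@d; v=(P-q.mean(0))@n
        print("px",c.mean(0).round(),"n",len(P),"heading",round(np.degrees(np.arctan2(d[1],d[0])),1),"len",np.ptp(s).round(1),"width",np.ptp(v).round(1),"mid",(q.mean(0)+d*(s.min()+s.max())/2).round(1))
E
python3 - <<'E'
from h import *
o=ctrl.get_obs(); im=np.load("pics/w4.npy"); h=cv2.cvtColor(im,cv2.COLOR_RGB2HSV)
print(h[180,[248,270]],h[170:195:8,258],h[155,200])
for s in(140,165,190): key(im,o,[20,s,30],[40,255,255],(455,15),frac=.5)
E
```

```text
[[ 18 199 158]
 [ 18 201 156]] [[ 20 199 163]
 [ 15 165 111]
 [ 14 161 187]
 [ 14 165 209]] [ 16 159 119]
px [260. 157.] n 301 heading -2.9 len 46.5 width 13.7 mid [444.2  15.7]
px [260. 157.] n 301 heading -2.9 len 46.5 width 13.7 mid [444.2  15.7]
px [259. 156.] n 261 heading 3.5 len 46.9 width 12.8 mid [444.7  16.1]
```

```bash
python3 - <<'E'
from h import *
o=ctrl.get_obs(); im=np.load("pics/w4.npy")
for hh,s in((17,178),(18,185),(17,190)): key(im,o,[hh,s,60],[36,255,255],(455,15),frac=.5)
E
```

```text
px [258. 168.] n 1064 heading 4.5 len 65.2 width 49.3 mid [452.6  16.2]
px [258. 168.] n 974 heading 4.1 len 65.0 width 46.9 mid [452.5  16.1]
px [258. 167.] n 910 heading 6.7 len 64.4 width 47.0 mid [452.2  16.1]
```

```bash
python3 -c "
from h import *
plan(452,16,4,183)"
```

```text
t 9.47 pos [457.8  10.2 209.1] tilt [ 0.001 -0.   ] xyaw -178.0 q6 -1.75 turn -0.017 shift [  5.5   6.1 205.1]
```

```bash
python3 -m crank '[[5.5,6,0,0,0,-0.017,1],[0,0,36,0,0,0,1],[0,0,36,0,0,0,1],[0,0,36,0,0,0,1],[0,0,36,0,0,0,1],[0,0,32,0,0,0,1],[0,0,18,0,0,0,1],[0,0,8,0,0,0,1],[0,0,2,0,0,0,1],[0,0,0,0,0,0,1]]' 30
python3 -m crank '[[0,0,0,0,0,0,-1],[0,0,0,0,0,0,-1],[0,0,0,0,0,0,-1],[0,0,0,0,0,0,-1],[0,0,0,0,0,0,-1],[0,0,0,0,0,0,-1],[0,0,0,0,0,0,-1],[0,0,0,0,0,0,-1],[0,0,0,0,0,0,-1],[0,0,0,0,0,0,-1]]' 30
python3 -c "
from h import *
plan(645.3,-208,80,194.5)"
```

```text
t: 10.3
tool_pos: [0.452, 0.0161, 0.0051]
tool_rot: [0.082, -3.14, -0.0]
contact_force: [-0.2, -0.3, 0.5]
opening: 0.0859
grip_force: 0.0
t: 11.13
tool_pos: [0.4518, 0.0163, 0.0053]
tool_rot: [-0.082, 3.14, -0.0]
contact_force: [-1.3, 0.3, 4.9]
opening: 0.0128
grip_force: 32.3
t 11.13 pos [451.8  16.3   5.3] tilt [ 0.001 -0.   ] xyaw -177.0 q6 -1.75 turn -0.201 shift [-131.2 -265.6  -74.7]
```

```bash
python3 -m crank '[[0,0,-15,0,0,0,-1],[0,0,-35,0,0,0,-1],[0,0,-35,0,0,-0.1,-1],[-14,-30,0,0,0,-0.101,-1],[-18,-36,0,0,0,0,-1],[-18,-36,0,0,0,0,-1],[-18,-36,0,0,0,0,-1],[-18,-36,0,0,0,0,-1],[-18,-36,0,0,0,0,-1],[-18,-36,0,0,0,0,-1]]'
python3 -m crank '[[-9,-20,0,0,0,0,-1],[0,0,0,0,0,0,-1],[0,0,0,0,0,0,-1],[0,0,0,0,0,0,-1],[0,0,0,0,0,0,-1],[0,0,0,0,0,0,-1],[0,0,0,0,0,0,-1],[0,0,0,0,0,0,-1],[0,0,0,0,0,0,-1],[0,0,0,0,0,0,-1]]'
python3 - <<'E'
from h import *
plan(645.3,-208,11.3,194.5)
im=get_image("wrist"); cv2.imwrite("pics/w5.png",im[:,:,::-1])
E
```

```text
t: 11.97
tool_pos: [0.6288, -0.1947, 0.0884]
tool_rot: [0.396, -3.115, -0.001]
contact_force: [1.5, 0.4, -0.6]
opening: 0.0128
grip_force: 31.6
t: 12.8
tool_pos: [0.6421, -0.2101, 0.09]
tool_rot: [-0.397, 3.116, -0.0]
contact_force: [-0.1, -0.1, -0.9]
opening: 0.0128
grip_force: 31.6
t 12.8 pos [ 642.1 -210.1   90. ] tilt [ 0. -0.] xyaw -165.5 q6 -2.25 turn 0.0 shift [-3.6  1.3 78.7]
```

View pics/w5.png

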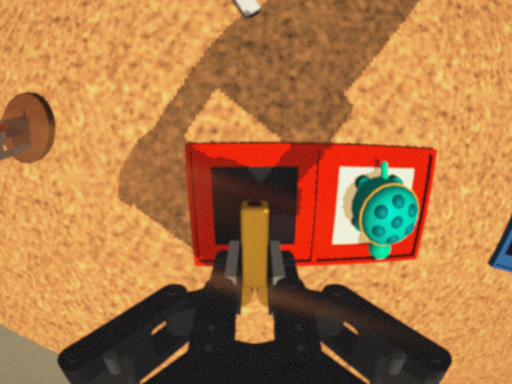

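The brass key is held straight along the pads at (255,245) over the black bay. Lower it.

```bash
python3 -m crank '[[-3.5,1,25,0,0,0,-1],[0,0,30,0,0,0,-1],[0,0,14,0,0,0,-1],[0,0,6,0,0,0,-1],[0,0,3,0,0,0,-1],[0,0,1,0,0,0,-1],[0,0,1,0,0,0,-1],[0,0,0.7,0,0,0,-1],[0,0,0,0,0,0,-1],[0,0,0,0,0,0,-1]]'
```

```text
t: 13.68
tool_pos: [0.6459, -0.2088, 0.0102]
tool_rot: [-0.397, 3.115, -0.001]
contact_force: [0.1, 0.7, -0.7]
opening: 0.0126
grip_force: 31.6
```

```bash
python3 -m crank '[[0,0,0.5,0,0,0,-1],[0,0,0.5,0,0,0,-1],[0,0,0.4,0,0,0,-1],[0,0,0,0,0,0,-1],[0,0,0,0,0,0,-1],[0,0,0,0,0,0,-1],[0,0,0,0,0,0,-1],[0,0,0,0,0,0,-1],[0,0,0,0,0,0,-1],[0,0,0,0,0,0,-1]]'
```

```text
t: 14.52
tool_pos: [0.6458, -0.2087, 0.0094]
tool_rot: [-0.397, 3.116, -0.001]
contact_force: [-2.5, 1.0, 5.9]
opening: 0.013
grip_force: 32.5
```

```bash
python3 -m crank '[[0,0,0,0,0,0,-0.5],[0,0,0,0,0,0,-0.3],[0,0,0,0,0,0,-0.3],[0,0,0,0,0,0,-0.3],[0,0,0,0,0,0,-0.3],[0,0,0,0,0,0,-0.3],[0,0,-10,0,0,0,-0.3],[0,0,-30,0,0,0,-0.3],[0,0,-36,0,0,0,-0.3],[0,0,-36,0,0,0,-0.3]]'
python3 -m crank '[[0,0,-36,0,0,0,1],[0,0,-36,0,0,0,1],[0,0,-10,0,0,0,1],[0,0,0,0,0,0,1],[0,0,0,0,0,0,1],[0,0,0,0,0,0,1],[0,0,0,0,0,0,1],[0,0,0,0,0,0,1],[0,0,0,0,0,0,1],[0,0,0,0,0,0,1]]'
python3 - <<'E'
from h import *
plan(410,137,200,240)
o=ctrl.get_obs(); im=get_image("wrist"); cv2.imwrite("pics/w6.png",im[:,:,::-1])
for a in([17,178,60],[18,185,60],[20,140,40]):key(im,o,a,[36,255,255],(645,-208),z=.013,frac=.5)
E
```

```text
t: 15.35
tool_pos: [0.6445, -0.2082, 0.1205]
tool_rot: [0.396, -3.115, -0.002]
contact_force: [1.2, -1.0, 0.7]
opening: 0.03
grip_force: 0.0
t: 16.18
tool_pos: [0.6449, -0.2083, 0.2004]
tool_rot: [0.396, -3.115, -0.002]
contact_force: [-0.3, 0.7, 0.1]
opening: 0.0856
grip_force: 0.0
t 16.18 pos [ 644.9 -208.3  200.4] tilt [-0.002  0.001] xyaw -165.5 q6 -2.25 turn -0.794 shift [-181.7  376.1    0.4]
px [253. 177.] n 1189 heading 13.5 len 65.1 width 50.3 mid [ 648.1 -207.4]
px [253. 177.] n 1123 heading 13.5 len 65.1 width 50.3 mid [ 648.1 -207.6]
px [262. 191.] n 363 heading 169.8 len 28.2 width 27.2 mid [ 665.  -197.1]
px [252. 150.] n 87 heading -15.4 len 17.1 width 10.5 mid [ 622.6 -213.7]
```

View pics/w6.png

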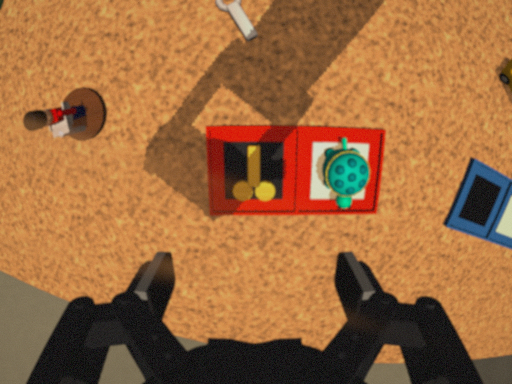

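The brass key lies flat in the black bay (254,175), about 3 mm from the centre, and the turtle is still in place at (346,172). Next, the car.

```bash
python3 -m crank '[[0,0,0,0,0,-0.115,1],[0,0,0,0,0,-0.115,1],[0,0,0,0,0,-0.115,1],[0,0,0,0,0,-0.115,1],[0,0,0,0,0,-0.115,1],[0,0,0,0,0,-0.115,1],[0,0,0,0,0,-0.104,1],[-17,35,0,0,0,0,1],[-17,35,0,0,0,0,1],[-17,35,0,0,0,0,1]]'
python3 -m crank '[[-17,35,0,0,0,0,1],[-17,35,0,0,0,0,1],[-17,35,0,0,0,0,1],[-17,35,0,0,0,0,1],[-17,35,0,0,0,0,1],[-17,35,0,0,0,0,1],[-17,35,0,0,0,0,1],[-11,26,0,0,0,0,1],[0,0,0,0,0,0,1],[0,0,0,0,0,0,1]]'
python3 -m crank '[[0,0,0,0,0,0,1],[0,0,0,0,0,0,1],[0,0,0,0,0,0,1],[0,0,0,0,0,0,1],[0,0,0,0,0,0,1],[0,0,0,0,0,0,1],[0,0,0,0,0,0,1],[0,0,0,0,0,0,1],[0,0,0,0,0,0,1],[0,0,0,0,0,0,1]]'
python3 - <<'E'
from h import *
plan(410,137,200,240)
o=ctrl.get_obs(); im=get_image("wrist"); cv2.imwrite("pics/w7.png",im[:,:,::-1])
for c in blobs(mask(im,[22,150,40],[36,255,255]),300): print(c.mean(0),rect("wrist",c,.02,o),rect("wrist",c,.03,o))
E
```

```text
t: 17.07
tool_pos: [0.579, -0.1112, 0.2011]
tool_rot: [1.569, -2.721, -0.001]
contact_force: [-0.5, -0.1, 0.9]
opening: 0.0855
grip_force: 0.0
t: 17.9
tool_pos: [0.4096, 0.1372, 0.2019]
tool_rot: [-1.574, 2.718, -0.001]
contact_force: [0.2, 1.4, -0.1]
opening: 0.0853
grip_force: 0.0
t: 18.73
tool_pos: [0.4101, 0.1363, 0.2017]
tool_rot: [1.571, -2.721, -0.0]
contact_force: [0.1, -0.2, 0.4]
opening: 0.0855
grip_force: 0.0
t 18.73 pos [410.1 136.3 201.7] tilt [-0. -0.] xyaw -120.0 q6 -2.47 turn 0.0 shift [-0.6  0.5  1.7]
[265.90123457 184.50617284] (406.7, 155.3, 42.8, 13.8, 60.3, (408.0, 158.3)) (405.6, 152.5, 41.4, 13.4, 60.3, (406.8, 155.4))
```

View pics/w7.png

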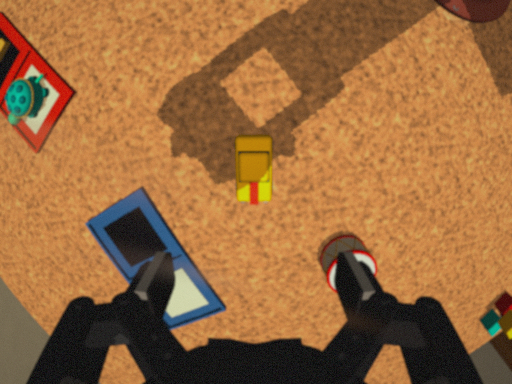

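The car's centre is at (254,169) and it's aligned with the picture columns, so the 60° axis holds. The shaded half fooled the mask, so I'll cast that centre.

```bash
python3 - <<'E'
from h import *
o=ctrl.get_obs()
print(cast("wrist",[[254,136],[254,201],[236,169],[272,169],[254,169]],.025,o)*1000)
plan(408.5,136,7,240)
E
```

```text
[[390.31434788 101.69868839  25.        ]
 [427.42771    165.97992032  25.        ]
 [425.83081499 123.49200768  25.        ]
 [391.4304371  143.36147697  25.        ]
 [408.64938416 133.45772766  25.        ]]
t 18.78 pos [410.1 136.3 201.7] tilt [0. 0.] xyaw -120.0 q6 -2.47 turn 0.0 shift [  1.1   1.3 194.7]
```

```bash
python3 -m crank '[[2.5,0,0,0,0,0,1],[0,0,35,0,0,0,1],[0,0,35,0,0,0,1],[0,0,35,0,0,0,1],[0,0,35,0,0,0,1],[0,0,30,0,0,0,1],[0,0,18,0,0,0,1],[0,0,6,0,0,0,1],[0,0,0,0,0,0,1],[0,0,0,0,0,0,1]]' 40
python3 -m crank '[[0,0,0,0,0,0,-1],[0,0,0,0,0,0,-1],[0,0,0,0,0,0,-1],[0,0,0,0,0,0,-1],[0,0,0,0,0,0,-1],[0,0,0,0,0,0,-1],[0,0,0,0,0,0,-1],[0,0,0,0,0,0,-1],[0,0,0,0,0,0,-1],[0,0,0,0,0,0,-1]]' 40
python3 -c "
from h import *
plan(600.3,241.5,90,178.2)"
```

```text
t: 19.62
tool_pos: [0.4097, 0.1341, 0.0086]
tool_rot: [-1.57, 2.72, -0.001]
contact_force: [-0.5, 0.8, 0.1]
opening: 0.0854
grip_force: 0.0
t: 20.45
tool_pos: [0.41, 0.1343, 0.009]
tool_rot: [-1.57, 2.719, -0.001]
contact_force: [-0.9, -0.6, 6.8]
opening: 0.0392
grip_force: 40.3
t 20.45 pos [410.  134.3   9. ] tilt [0.002 0.   ] xyaw -120.0 q6 -2.47 turn 1.079 shift [-186.8  113.2  -81. ]
```

```bash
python3 -m crank '[[0,0,-20,0,0,0,-1],[0,0,-30,0,0,0.1,-1],[0,0,-31,0,0,0.115,-1],[0,0,0,0,0,0.115,-1],[0,0,0,0,0,0.115,-1],[0,0,0,0,0,0.115,-1],[0,0,0,0,0,0.115,-1],[0,0,0,0,0,0.115,-1],[0,0,0,0,0,0.115,-1],[0,0,0,0,0,0.115,-1]]'
python3 -m crank '[[0,0,0,0,0,0.059,-1],[-31,19,0,0,0,0,-1],[-31,19,0,0,0,0,-1],[-31,19,0,0,0,0,-1],[-31,19,0,0,0,0,-1],[-31,19,0,0,0,0,-1],[-31,18,0,0,0,0,-1],[0,0,0,0,0,0,-1],[0,0,0,0,0,0,-1],[0,0,0,0,0,0,-1]]'
python3 - <<'E'
from h import *
plan(601,242,15,178.2)
im=get_image("wrist"); cv2.imwrite("pics/w8.png",im[:,:,::-1])
E
```

```text
t: 21.28
tool_pos: [0.4083, 0.134, 0.0881]
tool_rot: [0.034, -3.14, 0.0]
contact_force: [0.5, 0.1, -1.2]
opening: 0.0391
grip_force: 41.3
t: 22.12
tool_pos: [0.5974, 0.2408, 0.0876]
tool_rot: [-0.05, -3.139, 0.001]
contact_force: [-0.8, -0.2, -1.2]
opening: 0.039
grip_force: 41.2
t 22.12 pos [597.4 240.8  87.6] tilt [-0.002 -0.001] xyaw 178.2 q6 -1.27 turn -0.0 shift [-3.6  1.3 72.6]
```

View pics/w8.png

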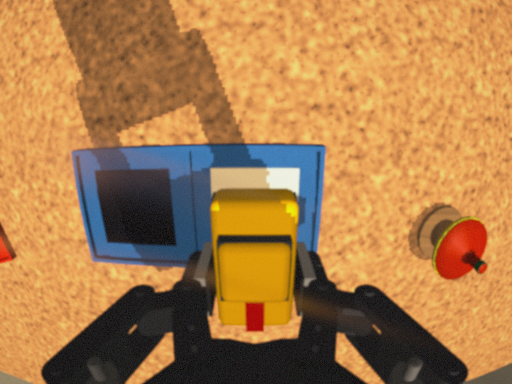

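The car is held square and level at (255,260), over the cream bay of the blue tray. Lower it.

```bash
python3 -m crank '[[-3.5,1,25,0,0,0,-1],[0,0,25,0,0,0,-1],[0,0,12,0,0,0,-1],[0,0,5,0,0,0,-1],[0,0,3,0,0,0,-1],[0,0,1.5,0,0,0,-1],[0,0,0,0,0,0,-1],[0,0,0,0,0,0,-1],[0,0,0,0,0,0,-1],[0,0,0,0,0,0,-1]]'
python3 -m crank '[[0,0,1,0,0,0,-1],[0,0,0,0,0,0,-1],[0,0,1,0,0,0,-1],[0,0,0.5,0,0,0,-1],[0,0,0,0,0,0,-1],[0,0,0,0,0,0,-1],[0,0,0,0,0,0,-1],[0,0,0,0,0,0,-1],[0,0,0,0,0,0,-1],[0,0,0,0,0,0,-1]]'
```

```text
t: 23.0
tool_pos: [0.6026, 0.2422, 0.0182]
tool_rot: [0.05, 3.14, 0.001]
contact_force: [-0.9, -0.4, -1.5]
opening: 0.0392
grip_force: 41.2
t: 23.83
tool_pos: [0.6019, 0.242, 0.0147]
tool_rot: [0.05, 3.141, -0.0]
contact_force: [0.2, -0.1, -1.4]
opening: 0.0389
grip_force: 41.2
```

```bash
python3 -m crank '[[0,0,0.7,0,0,0,-1],[0,0,0.7,0,0,0,-1],[0,0,0.6,0,0,0,-1],[0,0,0.5,0,0,0,-1],[0,0,0,0,0,0,-1],[0,0,0,0,0,0,-1],[0,0,0,0,0,0,-1],[0,0,0,0,0,0,-1],[0,0,0,0,0,0,-1],[0,0,0,0,0,0,-1]]'
```

```text
t: 24.67
tool_pos: [0.602, 0.242, 0.013]
tool_rot: [-0.05, -3.141, 0.0]
contact_force: [-2.8, -1.1, 5.5]
opening: 0.0392
grip_force: 42.0
```

```bash
python3 -m crank '[[0,0,0,0,0,0,0.05],[0,0,0,0,0,0,0.15],[0,0,0,0,0,0,0.25],[0,0,0,0,0,0,0.25],[0,0,0,0,0,0,0.25],[0,0,0,0,0,0,0.25],[0,0,-8,0,0,0,0.25],[0,0,-25,0,0,0,0.25],[0,0,-36,0,0,0,0.25],[0,0,-36,0,0,0,0.25]]'
python3 -m crank '[[0,0,-36,0,0,0,1],[0,0,-36,0,0,0,1],[0,0,-10,0,0,0,1],[0,0,0,0,0,0,1],[0,0,0,0,0,0,1],[0,0,0,0,0,0,1],[0,0,0,0,0,0,1],[0,0,0,0,0,0,1],[0,0,0,0,0,0,1],[0,0,0,0,0,0,1]]'
python3 - <<'E'
from h import *
plan(372,-272,200,172)
o=ctrl.get_obs(); im=get_image("wrist"); cv2.imwrite("pics/w9.png",im[:,:,::-1]); np.save("pics/w9.npy",im)
for a in([17,178,60],[22,150,40]):
  for c in blobs(mask(im,a,[36,255,255]),300): print(c.mean(0),rect("wrist",c,.03,o))
E
```

```text
t: 25.5
tool_pos: [0.6009, 0.2417, 0.1175]
tool_rot: [-0.05, -3.138, 0.001]
contact_force: [1.0, 0.2, 0.3]
opening: 0.053
grip_force: 0.0
t: 26.33
tool_pos: [0.6015, 0.2419, 0.198]
tool_rot: [-0.05, -3.139, 0.001]
contact_force: [0.2, -0.6, 0.7]
opening: 0.0853
grip_force: 0.0
t 26.33 pos [601.5 241.9 198. ] tilt [-0.002 -0.   ] xyaw 178.2 q6 -1.27 turn 0.108 shift [ 155.8 -540.8   -2. ]
[254.55895197 174.80786026] (599.3, 243.3, 74.2, 38.2, -1.0, (596.7, 243.4))
[259.1754386  154.95614035] (583.3, 245.8, 41.5, 33.6, -1.0, (579.8, 249.4))
```

View pics/w9.png

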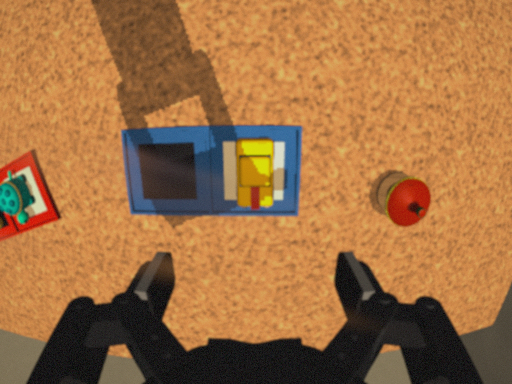

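The car stands in the cream bay at (255,173), at (0.599,0.243) against a target of (0.600,0.2415). Next, the steel key.

```bash
python3 -m crank '[[0,0,0,0,0,0.108,1],[10,-36,0,0,0,0,1],[10,-36,0,0,0,0,1],[10,-36,0,0,0,0,1],[10,-36,0,0,0,0,1],[10,-36,0,0,0,0,1],[10,-36,0,0,0,0,1],[10,-36,0,0,0,0,1],[10,-36,0,0,0,0,1],[10,-36,0,0,0,0,1]]'
python3 -m crank '[[11,-36,0,0,0,0,1],[11,-36,0,0,0,0,1],[11,-36,0,0,0,0,1],[11,-36,0,0,0,0,1],[11,-36,0,0,0,0,1],[11,-37,0,0,0,0,1],[0,0,0,0,0,0,1],[0,0,0,0,0,0,1],[0,0,0,0,0,0,1],[0,0,0,0,0,0,1]]'
python3 - <<'E'
from h import *
plan(372,-272,200,172)
o=ctrl.get_obs(); im=get_image("wrist"); np.save("pics/w10.npy",im); cv2.imwrite("pics/w10.png",im[:,:,::-1])
for s in(70,100): key(im,o,[0,0,60],[179,s,255],(372,-272),frac=.5)
E
```

```text
t: 27.22
tool_pos: [0.4667, -0.0676, 0.1993]
tool_rot: [0.219, 3.133, -0.0]
contact_force: [0.4, 0.2, -0.1]
opening: 0.0852
grip_force: 0.0
t: 28.05
tool_pos: [0.3725, -0.2711, 0.1991]
tool_rot: [0.217, 3.134, 0.001]
contact_force: [-0.5, 0.5, -0.1]
opening: 0.0854
grip_force: 0.0
t 28.05 pos [ 372.5 -271.1  199.1] tilt [0. 0.] xyaw 172.1 q6 -2.22 turn 0.001 shift [ 0.4 -1.  -0.9]
px [254. 167.] n 776 heading -9.9 len 65.4 width 25.7 mid [ 369.5 -269.6]
px [254. 167.] n 899 heading -10.0 len 68.9 width 28.0 mid [ 370.1 -269.9]
```

View pics/w10.png

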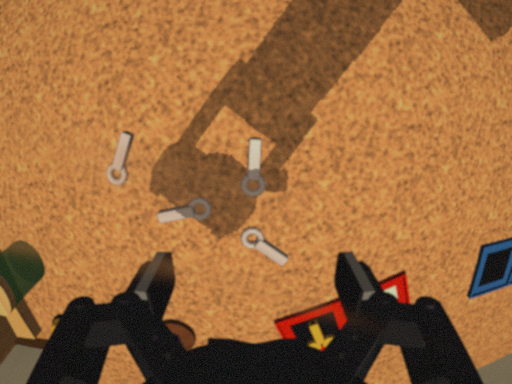

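The target key is at (254,163), its ring at (254,185); length 69 mm and width 28 mm agree with the description. It's clear of the neighbour with its ring at (200,209). Grip.

```bash
python3 -m crank '[[4.5,1,0,0,0,0.019,1],[0,0,36,0,0,0,1],[0,0,36,0,0,0,1],[0,0,36,0,0,0,1],[0,0,34,0,0,0,1],[0,0,28,0,0,0,1],[0,0,16,0,0,0,1],[0,0,7,0,0,0,1],[0,0,2,0,0,0,1],[0,0,0,0,0,0,1]]' 30
python3 -m crank '[[0,0,0,0,0,0,-1],[0,0,0,0,0,0,-1],[0,0,0,0,0,0,-1],[0,0,0,0,0,0,-1],[0,0,0,0,0,0,-1],[0,0,0,0,0,0,-1],[0,0,0,0,0,0,-1],[0,0,0,0,0,0,-1],[0,0,0,0,0,0,-1],[0,0,0,0,0,0,-1]]' 30
python3 -c "
from h import *
plan(598,137.5,100,178.2)"
```

```text
t: 28.93
tool_pos: [0.3682, -0.2702, 0.0046]
tool_rot: [0.248, 3.132, -0.0]
contact_force: [-0.1, -1.0, -0.2]
opening: 0.0854
grip_force: 0.0
t: 29.77
tool_pos: [0.368, -0.2707, 0.0047]
tool_rot: [0.249, 3.131, -0.001]
contact_force: [0.2, 0.5, 4.6]
opening: 0.0131
grip_force: 32.6
t 29.77 pos [ 368.  -270.7    4.7] tilt [ 0.    -0.001] xyaw 170.9 q6 -2.21 turn -0.127 shift [-217.   415.2  -95.3]
```

```bash
python3 -m crank '[[0,0,-20,0,0,0,-1],[0,0,-38,0,0,0,-1],[0,0,-37,0,0,-0.06,-1],[0,0,0,0,0,-0.067,-1],[-18,34,0,0,0,0,-1],[-18,34,0,0,0,0,-1],[-18,34,0,0,0,0,-1],[-18,35,0,0,0,0,-1],[-18,35,0,0,0,0,-1],[-18,35,0,0,0,0,-1]]'
python3 -m crank '[[-18,35,0,0,0,0,-1],[-18,35,0,0,0,0,-1],[-18,35,0,0,0,0,-1],[-18,35,0,0,0,0,-1],[-18,35,0,0,0,0,-1],[-19,33,0,0,0,0,-1],[0,0,0,0,0,0,-1],[0,0,0,0,0,0,-1],[0,0,0,0,0,0,-1],[0,0,0,0,0,0,-1]]'
python3 - <<'E'
from h import *
plan(597.5,137.5,11,178.2)
im=get_image("wrist"); cv2.imwrite("pics/w11.png",im[:,:,::-1])
E
```

```text
t: 30.6
tool_pos: [0.4824, -0.0649, 0.0986]
tool_rot: [-0.05, -3.141, -0.0]
contact_force: [1.1, -0.7, -0.4]
opening: 0.0126
grip_force: 32.0
t: 31.43
tool_pos: [0.597, 0.1367, 0.0984]
tool_rot: [-0.051, -3.14, 0.001]
contact_force: [-0.4, 0.3, -0.2]
opening: 0.013
grip_force: 32.0
t 31.43 pos [597.  136.7  98.4] tilt [-0.001 -0.   ] xyaw 178.1 q6 -1.43 turn -0.001 shift [-0.5  0.9 87.4]
```

View pics/w11.png

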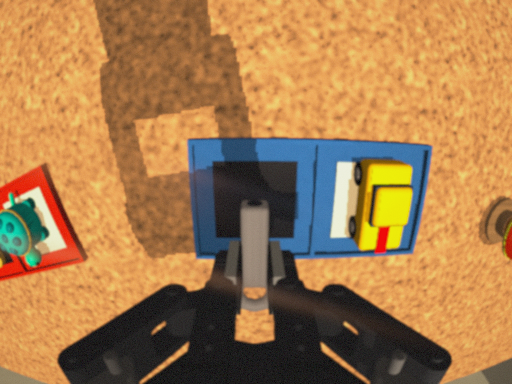

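The steel key is held straight at (255,245), above the black bay of the blue tray. Lower it; contact should come at TCP height of about 8.7 mm.

```bash
python3 -m crank '[[0,1,30,0,0,0,-1],[0,0,33,0,0,0,-1],[0,0,14,0,0,0,-1],[0,0,6,0,0,0,-1],[0,0,3,0,0,0,-1],[0,0,1,0,0,0,-1],[0,0,0.5,0,0,0,-1],[0,0,0.5,0,0,0,-1],[0,0,0,0,0,0,-1],[0,0,0,0,0,0,-1]]'
python3 -m crank '[[0,0,0.5,0,0,0,-1],[0,0,0.5,0,0,0,-1],[0,0,0.5,0,0,0,-1],[0,0,0,0,0,0,-1],[0,0,0,0,0,0,-1],[0,0,0,0,0,0,-1],[0,0,0,0,0,0,-1],[0,0,0,0,0,0,-1],[0,0,0,0,0,0,-1],[0,0,0,0,0,0,-1]]'
```

```text
t: 32.32
tool_pos: [0.5986, 0.1386, 0.0123]
tool_rot: [0.05, 3.139, 0.0]
contact_force: [-0.6, 0.7, -0.2]
opening: 0.0129
grip_force: 32.0
t: 33.15
tool_pos: [0.5979, 0.1385, 0.0097]
tool_rot: [0.05, 3.141, -0.0]
contact_force: [1.0, 0.8, -0.9]
opening: 0.0132
grip_force: 32.0
```

```bash
python3 -m crank '[[0,0,0.5,0,0,0,-1],[0,0,0.5,0,0,0,-1],[0,0,0.5,0,0,0,-1],[0,0,0,0,0,0,-1],[0,0,0,0,0,0,-1],[0,0,0,0,0,0,-1],[0,0,0,0,0,0,-1],[0,0,0,0,0,0,-1],[0,0,0,0,0,0,-1],[0,0,0,0,0,0,-1]]'
```

```text
t: 33.98
tool_pos: [0.5979, 0.1385, 0.0087]
tool_rot: [-0.05, -3.141, 0.0]
contact_force: [-2.7, -0.5, 6.2]
opening: 0.0131
grip_force: 32.8
```

```bash
python3 -m crank '[[0,0,0,0,0,0,-0.5],[0,0,0,0,0,0,-0.3],[0,0,0,0,0,0,-0.3],[0,0,0,0,0,0,-0.3],[0,0,0,0,0,0,-0.3],[0,0,0,0,0,0,-0.3],[0,0,-10,0,0,0,-0.3],[0,0,-30,0,0,0,-0.3],[0,0,-36,0,0,0,-0.3],[0,0,-36,0,0,0,-0.3]]'
python3 -m crank '[[0,0,-36,0,0,0,0],[0,0,-36,0,0,0,0],[0,0,-10,0,0,0,0],[0,0,0,0,0,0,0],[0,0,0,0,0,0,0],[0,0,0,0,0,0,0],[0,0,0,0,0,0,0],[0,0,0,0,0,0,0],[0,0,0,0,0,0,0],[0,0,0,0,0,0,0]]'
python3 - <<'E'
from h import *
o=ctrl.get_obs(); im=get_image("wrist"); cv2.imwrite("pics/w12.png",im[:,:,::-1])
for s in(70,100): key(im,o,[0,0,60],[179,s,255],(598,137),z=.013,frac=.5)
E
```

```text
t: 34.82
tool_pos: [0.597, 0.1385, 0.1212]
tool_rot: [-0.05, -3.139, 0.0]
contact_force: [0.6, 0.3, 1.2]
opening: 0.03
grip_force: 0.0
t: 35.65
tool_pos: [0.5974, 0.1385, 0.201]
tool_rot: [-0.05, -3.139, 0.0]
contact_force: [0.3, -0.5, 1.0]
opening: 0.0427
grip_force: 0.0
px [286. 190.] n 770 heading -95.3 len 214.8 width 117.5 mid [571.5 192. ]
px [254. 176.] n 1080 heading -1.7 len 70.1 width 38.6 mid [600.8 140. ]
```

View pics/w12.png

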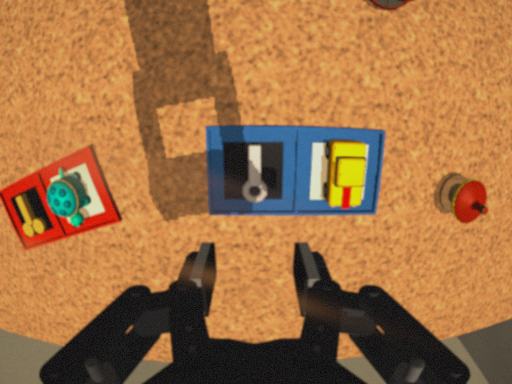

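The steel key lies flat in the black bay (254,175), about 3 mm from the middle. The car (347,173), turtle (67,197) and brass key (30,215) are all in place, and the gripper is clear. Handing in.

```bash
python3 -c "
from station import ctrl
print(ctrl.finish_job())"
```

```text
the job is handed in; nothing more can be done
None
```

Both gift sets are made up and handed in: turtle and brass key in the red tray, car and steel key in the blue tray, each within about 3 mm of its bay's middle by the cameras, at about 36 s of the 106 s allowed.

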